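# Lock the bench grinder's tool rest with its lever bolt

## Robot

A 6-joint arm with a two-finger parallel gripper is mounted at the origin on the work surface. World frame = base frame: x ahead of the robot, y to its left, z up, the work surface at z = 0. Lengths are in m, angles in rad, forces in N, time in s.
With the tool pointing down it reaches from about 0.15 to 0.775 m from the base axis. Payload 6.1 kg.
Tool frame: the origin (TCP) lies at the very end of the fingers, on their centre line; the grasp point (between the pads) lies 19 mm behind it (env.grip_point_offset is the distance from the TCP to the grasp point, in m); z points along the fingers, y is the direction in which the jaws open and shut (so a half turn about z gives the same grasp; the last joint's range is limited). The gripper opens to 85 mm and grips with 20 to 120 N. Pads are 22 mm wide; open, the fingers measure 114 mm over their backs; the gripper's body (76 mm by 85 mm) begins 54 mm behind the grasp point. The pads swing forward as they close: fully open they stand 13 mm farther back than shut.
Start: joints at [-1.242, 0.126, -0.04, 1.405, 0, 1.571], TCP at [0.17, -0.497, 0.231] pointing down, gripper open.
Joint ranges: [-2.72, 2.72], [-0.95, 1.95], [-1.27, 1.35], [-1.78, 2.02], [-1.46, 1.47], [-3.14, 3.14]. Speed limits (rad/s): [2.39, 2.39, 3.01, 3.14, 3.14, 3.14].

## Interface

Orientations are given as a unit quaternion [w, x, y, z].
In Python, from workcell import env, grab_frame, job gives the robot as it stands. The module is installed in compiled form; this text tells all that it offers. Calls block until the motion is done:
- env.move_to(position, orientation): joint-space move of the TCP to a pose.
- env.move_straight(position, velocity=0.15, ori=None): straight line of the TCP; ori=None keeps the orientation; velocity is the mean speed in m/s.
- env.move_joints(angles): joint-space move.
- env.let_go() and env.clamp(strength=None): open the fingers fully, or close them until they stop; strength is the grip in N (None keeps the last).
- env.pause(seconds).
- env.solve_ik(position, orientation): joint angles nearest the present ones, or None.
- grab_frame(name): name is "side" or "top"; returns a dict with "img" (420x560x3 uint8, blue, green, red), "range_z" (420x560 float32, m along the optical axis (not along the pixel's ray), 0 where there is no reading), "mtx" (3x3 intrinsics, pixels), "rvec" (rotation vector, rad) and "tvec" (3), from world to camera coordinates, as OpenCV has them. Camera axes: x right, y down, z forward; pixel columns grow to the right and rows downward; lengths in m; the calibration is good to about 2 mm. A picture is of the moment at which its call begins.
A pose or a line that the arm cannot do raises env.Unreachable and nothing moves.
- job.sign_off(): hands the job in, once; it reports no verdict.
Readings, each from a call of its own:
- env.get_time_s(): time.
- env.get_joint_pos(): joint angles.
- env.get_dq(): joint speeds.
- env.get_tau(): joint torques, N m.
- env.get_ee_pos(): TCP position.
- env.get_orientation(): TCP orientation.
- env.get_ft_force(): force on the tool from outside, world axes, zero at the start.
- env.get_ft_torque(): the same for the moment, N m.
- env.get_gripper_width(): finger opening in m.
Only numpy, scipy, OpenCV 4.12 (cv2) and the standard library are available. Lean on these libraries where they do the work, as an engineer would, in place of code of your own. Each camera call takes 0.05 s, during which the arm holds its last target.

## Task

The tool rest in front of the grinder is loose: turn its upright-lever clamp bolt clockwise until it is snug, that is until it bites and visibly starts to drag the tabbed washer beneath its head round with it, and drag that no more than about 20 degrees. Then fold the lever down flat without loosening the bolt, let go, and leave the other things on the bench where they are.

Things in the scene. Friction and masses are not known exactly. Their poses are not given: they have to be found in the camera images.
- grinder: Fixed bench grinder with its tool rest, 330 mm long, 250 mm tall. Origin on the bench on the clamp bolt's upright axis, z up. Wheel and rest table lie on its -y side: rest table (top 118 mm high) 111 to 153 mm from the bolt axis, wheel from 170 mm. The bolt stands on a flat steel arm, 46 mm wide along y, top 60 mm above the bench, on a 50 mm square post.
- pivot (a point): Centre of the lever's hinge pin in the fork on the bolt head, on the bolt's axis, 90 mm above the bench. Its frame turns with the bolt: z up, x the way the lever folds down, y along the pin. Bolt head 34 mm diameter, 63 to 77 mm above the bench; the fork cheeks reach 100 mm high, 36 mm over their outsides along y, 20 mm along x.
- lever_grip (a point): Point in the middle of the lever's blade, 50 mm from the pivot along the lever. Its frame moves with the lever: z along the lever away from the pivot, x across the thin side (blade 12 mm thick in x), y across its width (28 mm). The blade's end is 78 mm from the pivot. Aluminium blade with a black inlay on each face.
- lever (a joint): Fold angle of the lever on the bolt head: 0 standing upright (in line with the bolt), 1.571 folded flat (pointing along the pivot frame's x, level). It needs 0.18 N m to start and about 0.27 N m near closed, and stays where it is left.
- washer_tab (a point): Outer end, top face, of the small tab (10 mm wide) on the brass washer (44 mm diameter, 3 mm thick) that lies on the arm under the bolt head; 32 mm from the bolt axis, 63 mm above the bench. It points anywhere at the start and moves only when the bolt has bitten: clockwise with the bolt; it springs back if the bolt is loosened again.
- spanner: Bystander: steel open-ended wrench, 170 mm long, lying on the bench; origin under its middle.
- dip_cup: Bystander: steel dipping cup, 72 mm diameter, 75 mm tall, standing open; origin at the centre of its underside.
- flat_bar: Bystander: dark steel flat bar 120 x 25 x 10 mm lying on the bench; origin at the centre of its underside.
- bolt_foot (a point): Fixed point on the bolt's axis on the arm's top, 60 mm above the bench. The bolt bites after 1.2 to 3.1 rad clockwise seen from above; how far differs each time and cannot be seen. Drag 0.18 N m while free; at the bite the torque jumps to about 0.39 N m, then rises 0.1 N m per rad as the washer is dragged round. It stays where it is left.

How it is judged:
By the outcome, as a careful person would: the job done as asked, in the order asked, and still so for the second after the job is handed in, with the robot touching nothing.
It also fails if it takes over 72 s, if anything falls off the work surface, if the arm or the gripper's body presses on something with over 40 N, if the wrist force passes 120 N, or if a joint passes its speed limit or range.

## Working session

There is one attempt and no reset: what is moved stays moved. The work goes in short steps, each a Python script; the robot and the scene stay as the last script left them, time stands still between calls to the robot, and variables do not carry over. Pictures are saved under pics/ and viewed, and the job is handed in when it is done.

```bash
mkdir -p pics
cat > h.py <<'E'
import numpy as np, cv2
from workcell import env, grab_frame, job
def snap(n,fn):
    f=grab_frame(n); cv2.imwrite('pics/'+fn,f['img']); np.savez('/tmp/'+fn+'.npz',**f); return f
def pix2w(f,u,v,z=None,d=None):
    R=cv2.Rodrigues(np.array(f['rvec'],float))[0]; t=np.array(f['tvec'],float).ravel()
    r=np.linalg.inv(f['mtx'])@np.array([u,v,1.]); c=-R.T@t; rw=R.T@r
    s=(z-c[2])/rw[2] if z is not None else (d if d is not None else f['range_z'][int(round(v)),int(round(u))])
    return c+s*rw
def cloud(f):
    R=cv2.Rodrigues(np.array(f['rvec'],float))[0]; t=np.array(f['tvec'],float).ravel()
    h,w=f['range_z'].shape; u,v=np.meshgrid(np.arange(w),np.arange(h))
    rays=np.stack([u,v,np.ones_like(u)],-1)@np.linalg.inv(f['mtx']).T
    P=rays*f['range_z'][...,None]; W=(P-t)@R; W[f['range_z']<=0]=np.nan; return W
def proj(f,P):
    return cv2.projectPoints(np.array(P,float).reshape(-1,3),np.array(f['rvec'],float),np.array(f['tvec'],float),f['mtx'],None)[0].reshape(-1,2)
E
python3 - <<'E'
from h import *
for n in('side','top'):
    f=snap(n,n+'0.png'); R=cv2.Rodrigues(np.array(f['rvec'],float))[0]; print(n,-R.T@np.array(f['tvec']).ravel(),R[2],f['mtx'][0,0])
print(env.get_time_s(),env.get_orientation(),env.get_gripper_width())
E
```

```text
side [0.24648602 0.55961471 0.6367348 ] [ 0.42178276 -0.55468489 -0.71723356] 500.3780927282288
top [0.45874749 0.13743346 0.88750041] [ 0.13289088 -0.01060568 -0.99107393] 511.9040186970831
0.1 [-7.11097591e-04  9.86516429e-01  1.63660668e-01 -1.27145327e-04] 0.08557270271364809
```

View pics/side0.png

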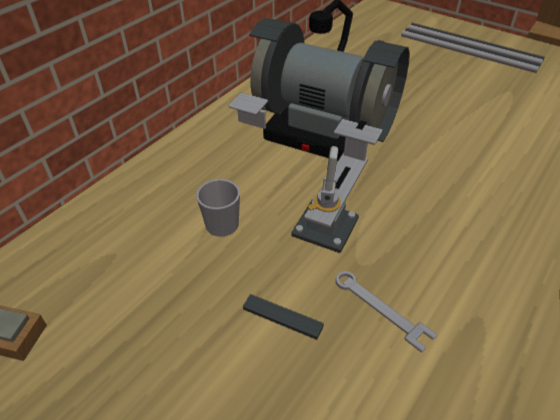

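View pics/top0.png

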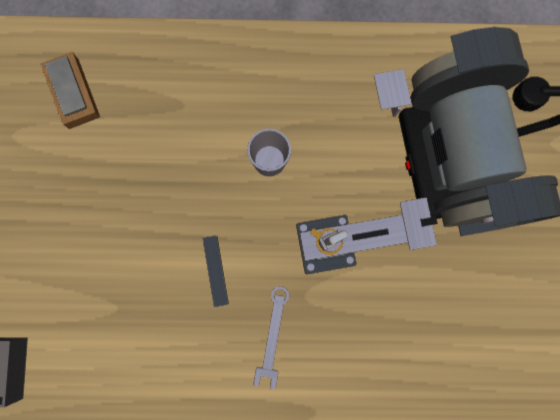

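Both views show the clamp bolt at about top (329,241) and side (327,200), with the lever standing upright. The cup, flat bar and spanner are off to the left and in front. I'll zoom in and measure.

Run:
```python
from h import *
for n,(u,v,s) in {'side':(330,190,50),'top':(335,240,45)}.items():
    f=dict(np.load(f'/tmp/{n}0.png.npz')); 
    im=cv2.resize(f['img'][v-s:v+s,u-s:u+s],(600,600),interpolation=cv2.INTER_CUBIC); cv2.imwrite(f'pics/{n}0z.png',im)
    W=cloud(f)
    for z0,z1 in((.058,.0615),(.0615,.066),(.10,.116),(.116,.121),(.125,.175)):
        m=(W[...,2]>z0)&(W[...,2]<z1); m[:v-80]=0;m[v+80:]=0;m[:,:u-60]=0;m[:,u+110:]=0
        p=W[m]
        if len(p): print(n,z0,z1,len(p),p.mean(0).round(4),p.min(0).round(3),p.max(0).round(3))
    m=(W[...,2]>.0585)&(W[...,2]<.0615);m[:v-80]=0;m[v+80:]=0;m[:,:u-60]=0;m[:,u+110:]=0
    p=W[m]; print(cv2.minAreaRect(p[:,:2].astype(np.float32)), cv2.fitLine(p[:,:2].astype(np.float32),cv2.DIST_L2,0,.01,.01).ravel())
f=dict(np.load('/tmp/top0.png.npz'))
for q in[(329,241),(269,153),(215,270),(272,340),(280,295),(265,380)]: print(q,pix2w(f,*q))
```

```text
side 0.058 0.0615 1182 [ 0.5494 -0.0136  0.06  ] [ 0.505 -0.255  0.058] [0.767 0.093 0.061]
side 0.0615 0.066 513 [ 0.5687 -0.0168  0.0631] [ 0.507 -0.235  0.062] [0.763 0.092 0.066]
side 0.1 0.116 323 [ 0.5626 -0.0738  0.1092] [ 0.519 -0.172  0.1  ] [0.638 0.064 0.116]
side 0.116 0.121 741 [ 0.5586 -0.0831  0.1179] [ 0.519 -0.155  0.116] [0.598 0.058 0.121]
side 0.125 0.175 363 [0.54   0.0054 0.1467] [ 0.522 -0.141  0.125] [0.592 0.06  0.17 ]
((0.6450783014297485, -0.06441810727119446), (0.22571517527103424, 0.3478235602378845), 10.021485328674316) [ 0.38201493 -0.9241561   0.5484948  -0.01264558]
top 0.058 0.0615 1798 [ 0.5448 -0.0049  0.0596] [ 0.505 -0.145  0.058] [0.672 0.132 0.061]
top 0.0615 0.066 388 [0.5488 0.0084 0.0626] [ 0.51  -0.138  0.062] [0.671 0.135 0.066]
top 0.1 0.116 447 [ 0.5646 -0.0829  0.1136] [ 0.519 -0.13   0.1  ] [0.661 0.063 0.116]
top 0.116 0.121 1063 [ 0.5601 -0.0851  0.1176] [ 0.52  -0.125  0.116] [ 0.653 -0.058  0.121]
top 0.125 0.175 279 [ 0.5511 -0.0073  0.154 ] [ 0.522 -0.123  0.125] [0.655 0.059 0.169]
((0.602628231048584, -0.012169986963272095), (0.15857774019241333, 0.2648703455924988), 10.745603561401367) [ 0.24212801 -0.9702443   0.5444942  -0.003861  ]
(329, 241) [0.52530364 0.05701921 0.15933002]
(269, 153) [0.69425803 0.1460264  0.00509469]
(215, 270) [0.48691406 0.23511429 0.01004035]
(272, 340) [0.37086889 0.13644857 0.00598157]
(280, 295) [0.44601014 0.1238502  0.00852087]
(265, 380) [3.04538988e-01 1.47318652e-01 1.13432765e-04]
```

View pics/side0z.png

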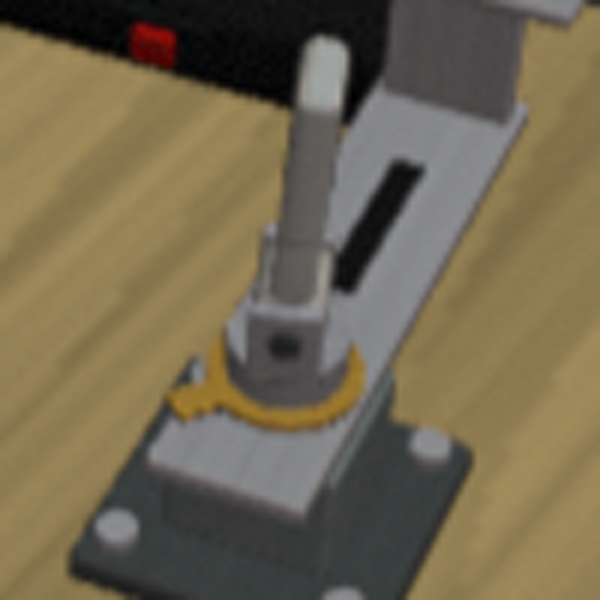

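View pics/top0z.png

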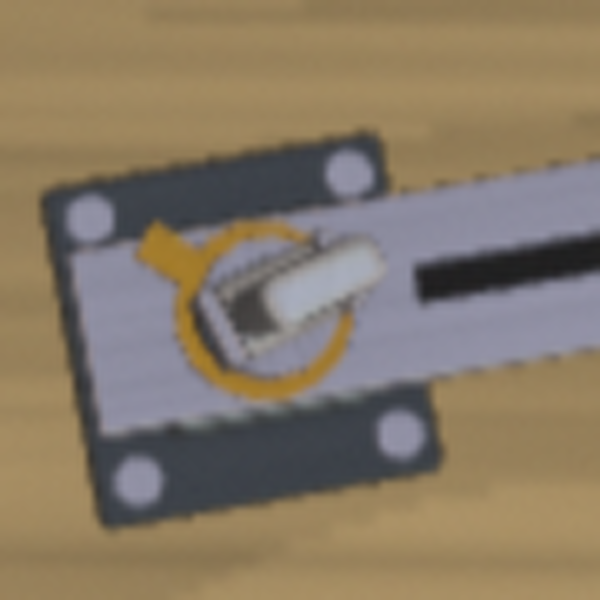

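```bash
cat >> h.py <<'E'
def overlay(n,u0,v0,s,C,psi,th,tab,fn,src=None):
    f=dict(np.load(src)) if src else snap(n,fn)
    im=cv2.resize(f['img'][v0-s:v0+s,u0-s:u0+s],(600,600),interpolation=cv2.INTER_CUBIC); k=600/(2*s)
    def P(p): return ((proj(f,p)-[u0-s,v0-s]+.5)*k).astype(int)
    ex=np.array([np.cos(psi),np.sin(psi),0]);ey=np.array([-np.sin(psi),np.cos(psi),0]);ez=np.array([0,0,1.])
    C=np.array([C[0],C[1],0]); a=np.linspace(0,2*np.pi,60)
    for r,z,c in((.022,.063,(0,255,255)),(.017,.077,(255,0,255))):
        cv2.polylines(im,[P([C+[r*np.cos(t),r*np.sin(t),z] for t in a])],True,c,1)
    pv=C+[0,0,.09]; ld=np.cos(th)*ez+np.sin(th)*ex; lx=np.cos(th)*ex-np.sin(th)*ez
    for sx in(-.006,.006):
        cv2.polylines(im,[P([pv+ld*r+lx*sx+ey*y for r,y in((.012,-.014),(.078,-.014),(.078,.014),(.012,.014))])],True,(0,0,255) if sx>0 else (0,255,0),1)
    for sy in(-.018,.018):
        cv2.polylines(im,[P([pv+ey*sy+ex*x+ez*z for x,z in((-.01,-.013),(.01,-.013),(.01,.01),(-.01,.01))])],True,(255,0,0),1)
    if tab is not None:
        t=np.array([np.cos(tab),np.sin(tab),0]); cv2.polylines(im,[P([C+t*.02+[0,0,.063],C+t*.032+[0,0,.063]])],False,(255,255,0),2)
    cv2.imwrite('pics/'+fn.replace('.png','o.png'),im); return f
def washer(f,C):
    """tab angle from brass pixels farther than 25 mm from axis at z=.063"""
    hsv=cv2.cvtColor(f['img'],cv2.COLOR_BGR2HSV); m=cv2.inRange(hsv,(12,150,90),(30,255,255))
    v,u=np.nonzero(m); P=np.array([pix2w(f,a,b,z=.063)[:2] for a,b in zip(u,v)])
    if not len(P): return None
    q=P-C; r=np.hypot(*q.T); k=(r<.024)&(r>.015); t=(r>.025)&(r<.036)
    o=q[t].mean(0) if t.sum()>2 else np.array([np.nan]*2)
    return dict(n=int(k.sum()),nt=int(t.sum()),tab=float(np.arctan2(o[1],o[0])),ringpts=P[r<.026])
E
python3 - <<'E'
from h import *
from scipy.optimize import least_squares
C=np.array([.5253,.0537])
for n in('side','top'):
    f=dict(np.load(f'/tmp/{n}0.png.npz'))
    if n=='top': C=pix2w(f,329.75,241.35,z=.063)[:2]
    w=washer(f,C); print(n,C,w and {k:w[k] for k in('n','nt','tab')})
f=dict(np.load('/tmp/top0.png.npz'));W=cloud(f)
g=dict(np.load('/tmp/side0.png.npz'));V=cloud(g)
for X in(W,V):
  for z0,z1 in((.105,.12),(.12,.135),(.135,.15),(.15,.165),(.165,.172)):
    m=(X[...,2]>z0)&(X[...,2]<z1)&(np.hypot(X[...,0]-C[0],X[...,1]-C[1])<.035);p=X[m]
    if len(p)>2:
        q=p[:,:2]-C; ev,E=np.linalg.eigh(np.cov(q.T)); print(z0,len(p),q.mean(0).round(4),np.sqrt(ev).round(4),np.degrees(np.arctan2(E[1,1],E[0,1])).round(1))
# arm edges direction
for X in(W,V):
  m=(abs(X[...,2]-.06)<.0015)&(np.hypot(X[...,0]-C[0],X[...,1]-C[1])<.12)&(X[...,1]<.1);p=X[m][:,:2].astype(np.float32); print(cv2.minAreaRect(p))
psi=np.arctan2(-.91,-.41)+np.pi/2
overlay('top',335,240,45,C,psi,0,None,'t1.png','/tmp/top0.png.npz');overlay('side',330,190,50,C,psi,0,None,'s1.png','/tmp/side0.png.npz');print(psi)
a=cv2.imread('pics/t1o.png');b=cv2.imread('pics/s1o.png');cv2.imwrite('pics/o1.png',cv2.resize(np.hstack([a,b]),(800,400)))
E
```

```text
side [0.5253 0.0537] {'n': 43, 'nt': 36, 'tab': 0.5483144228828596}
top [0.53355576 0.0451674 ] {'n': 100, 'nt': 30, 'tab': 1.0475155182736484}
0.105 3 [-0.0035  0.0116] [0.0003 0.0031] -163.1
0.12 9 [-0.0058  0.0124] [0.0007 0.0034] -163.2
0.135 13 [-0.0067  0.011 ] [0.0021 0.0043] -173.4
0.15 32 [-0.0045  0.0034] [0.0043 0.0095] 112.3
0.165 134 [-0.0022 -0.0003] [0.0031 0.0075] 117.2
0.105 52 [-0.0049  0.0106] [0.0012 0.0035] -149.8
0.12 55 [-0.0061  0.0118] [0.0015 0.0035] -157.9
0.135 60 [-0.0066  0.0113] [0.0021 0.0036] -159.8
0.15 77 [-0.0069  0.0099] [0.0032 0.0043] 70.7
0.165 87 [-0.0025  0.0016] [0.0031 0.0078] 117.7
((0.5412787795066833, 0.008661918342113495), (0.045635078102350235, 0.1647709161043167), 10.839695930480957)
((0.5413796901702881, 0.009352244436740875), (0.04592982679605484, 0.16644936800003052), 10.575989723205566)
-0.4233107557037199
```

View pics/o1.png

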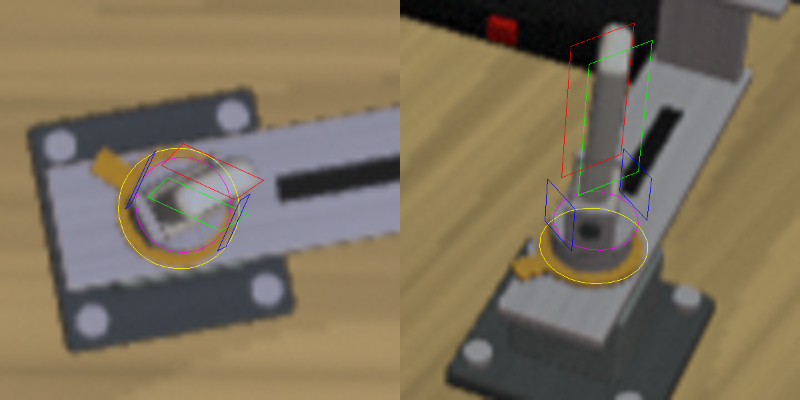

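```bash
cat >> h.py <<'E'
from scipy.spatial.transform import Rotation as Ro
C=np.array([.5326,.0455])
def down(yaw):
    "tool z down, tool y axis at angle yaw"
    y=np.array([np.cos(yaw),np.sin(yaw),0]);z=np.array([0,0,-1.]);x=np.cross(y,z)
    q=Ro.from_matrix(np.c_[x,y,z]).as_quat(); return [q[3],q[0],q[1],q[2]]
def wrap(a): return (a+np.pi)%(2*np.pi)-np.pi
E
python3 - <<'E'
from h import *
psi=np.radians(27.4)
overlay('top',335,240,45,C,psi,0,np.nan and None,'t1.png','/tmp/top0.png.npz');overlay('side',330,190,50,C,psi,0,None,'s1.png','/tmp/side0.png.npz')
a=cv2.imread('pics/t1o.png');b=cv2.imread('pics/s1o.png');cv2.imwrite('pics/o2.png',cv2.resize(np.hstack([a,b]),(800,400)))
for n in('side','top'):
    w=washer(dict(np.load(f'/tmp/{n}0.png.npz')),C);print(n,{k:w[k] for k in('n','nt','tab')})
for y in(psi,psi+np.pi):
  for z in(.2,.125):
    print(y,z,np.round(env.solve_ik([*C,z],down(y)),3))
print(np.round(env.solve_ik([*C,.2],down(psi-.3)),3))
E
```

```text
side {'n': 101, 'nt': 29, 'tab': 1.048491981316551}
top {'n': 100, 'nt': 30, 'tab': 1.014231621265938}
0.4782202150464463 0.2 [ 0.085  0.145 -0.085  1.34   0.     1.178]
0.4782202150464463 0.125 [ 0.085  0.165 -0.228  1.178  0.     1.178]
3.6198128686362394 0.2 [ 0.085  0.145 -0.085  1.34   0.    -1.964]
3.6198128686362394 0.125 [ 0.085  0.165 -0.228  1.178  0.    -1.964]
[ 0.085  0.145 -0.085  1.34   0.     1.478]
```

View pics/o2.png

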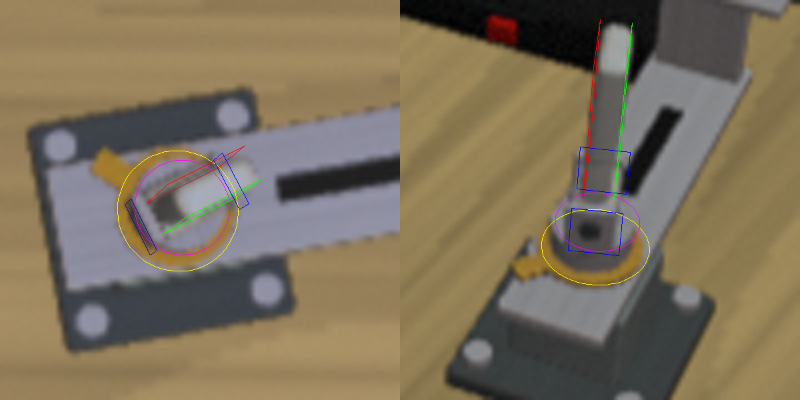

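The tab angle agrees at about 1.03 rad in both cameras. The blade's width axis is at about 117°, with a slight lean towards the robot. I'll go in over a safe route and grip the blade.

```bash
cat > a.py <<'E'
from h import *
yaw=np.radians(27.4)+np.pi
def go(p,yaw):
    j=np.array(env.solve_ik(p,down(yaw)),float)
    j[5]=-1.964-wrap(yaw-(np.radians(27.4)+np.pi))+(j[0]-.085)  # J6 branch near -1.96
    env.move_joints(list(j)); 
    print(env.get_time_s(),np.round(env.get_ee_pos(),4),np.round(env.get_joint_pos(),3))
go([.30,-.15,.34],yaw); go([.42,.05,.30],yaw); 
ori=env.get_orientation(); print(ori,down(yaw))
go([*C,.21],yaw)
env.move_straight([*C,.121],velocity=.12)
print(env.get_time_s(),env.get_ee_pos(),env.get_ft_force(),env.get_ft_torque())
E
python3 a.py
python3 - <<'E'
from h import *
snap('side','s2.png');f=grab_frame('side');cv2.imwrite('pics/s2z.png',cv2.resize(f['img'][90:260,230:430],(800,600)))
E
```

```text
3.5 [ 0.3    -0.1501  0.3399] [-0.464 -0.203 -0.114  1.66  -0.    -2.512]
4.4417 [0.4198 0.0495 0.3002] [ 0.118 -0.057 -0.079  1.549 -0.    -1.931]
[ 2.43085549e-04  8.54425808e-01 -5.19573356e-01  9.00097817e-05] [np.float64(0.0), np.float64(0.8544588301328074), np.float64(-0.5195191118795094), np.float64(0.0)]
5.075 [0.5319 0.0445 0.2108] [ 0.083  0.143 -0.064  1.364  0.    -1.964]
5.9667 [0.53304472 0.04560898 0.1221205 ] [0.52993787 0.30502235 0.44400029] [0.00561069 0.04645649 0.00441459]
```

View pics/s2z.png

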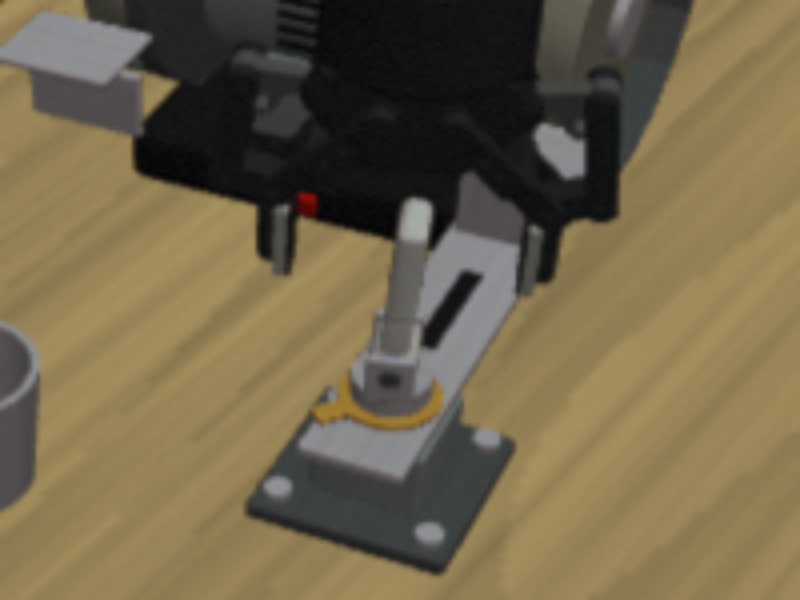

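The open fingers stand at x≈283 and x≈530 in the zoom, with the blade centred between them at about 408. Next: clamp, then turn in steps while reading the moment.

```bash
cat > b.py <<'E'
from h import *
env.clamp(80); env.pause(.2)
print(env.get_time_s(),'w',env.get_gripper_width(),np.round(env.get_ft_force(),2),np.round(env.get_ft_torque(),3))
j=np.array(env.get_joint_pos()); np.save('/tmp/j0.npy',j); j0=j[5]
def turn(a):
    j[5]=j0+a; env.move_joints(list(j)); env.pause(.1)
    F=env.get_ft_force();T=env.get_ft_torque(); print(round(env.get_time_s(),2),round(a,3),'q6',round(env.get_joint_pos()[5]-j0,3),'F',np.round(F,1),'T',np.round(T,3),flush=True); return T
for a in(.15,.4,.8,1.1):
    turn(a)
snap('side','s3.png');f=grab_frame('side');cv2.imwrite('pics/s3z.png',cv2.resize(f['img'][90:260,230:430],(800,600)))
w=washer(f,C);print(w and (w['n'],w['nt'],w['tab']))
E
python3 b.py
```

```text
6.9333 w 0.010888652735692445 [1.53 1.21 0.47] [ 0.379 -0.59  -0.114]
7.3 0.15 q6 0.147 F [0.5 0.7 1.3] T [ 0.307 -0.232 -0.107]
7.75 0.4 q6 0.397 F [-0.6  2.   0.6] T [ 0.478 -0.107 -0.088]
8.32 0.8 q6 0.797 F [-2.   3.6  1.4] T [ 0.876  0.187 -0.117]
8.81 1.1 q6 1.098 F [-1.7  4.6  2.7] T [ 1.026  0.324 -0.181]
(98, 29, 1.048491981316551)
```

View pics/s3z.png

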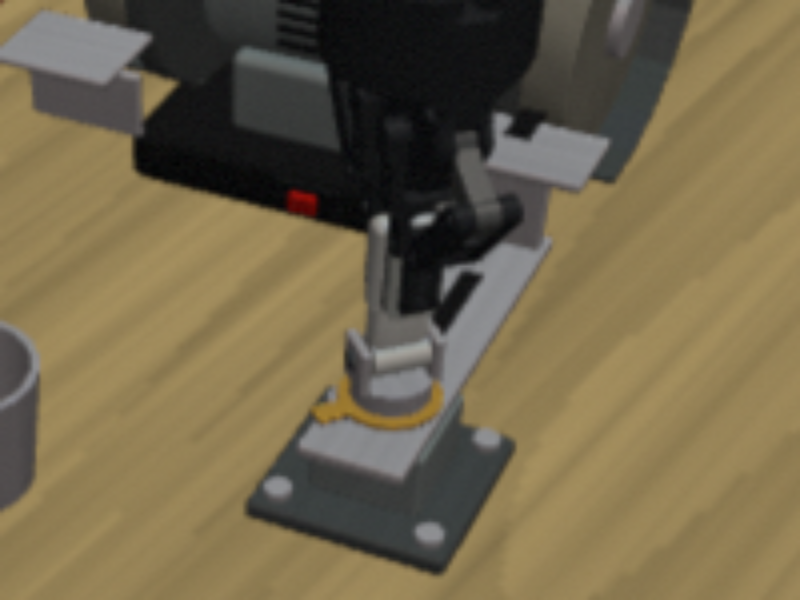

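The bolt has turned 63° with the lever, and the tab hasn't moved (1.048 rad). Continuing in small steps, checking the tab each time.

```bash
cat > c.py <<'E'
from h import *
import sys
j=np.load('/tmp/j0.npy'); j0=j[5]; T0=1.048
def turn(a):
    j[5]=j0+a; env.move_joints(list(j)); env.pause(.05)
    t={}
    for n in('side','top'):
        f=grab_frame(n); w=washer(f,C); t[n]=(w['nt'],round(w['tab'],3)) if w else None
    print(round(env.get_time_s(),2),round(a,3),'q6',round(env.get_joint_pos()[5]-j0,3),'F',np.round(env.get_ft_force(),1),'T',np.round(env.get_ft_torque(),2),'t6',round(env.get_tau()[5],3),t,flush=True)
    return t
a=float(sys.argv[1]); end=float(sys.argv[2]); st=float(sys.argv[3])
while a<end-1e-6:
    a+=st; t=turn(a); s=t['side']
    if s is None or s[0]<12 or wrap(s[1]-T0)<-.035: print('stop');break
E
python3 c.py 1.1 3.4 .1
```

```text
9.31 1.2 q6 1.198 F [-1.7  5.4  2.3] T [ 1.04  0.29 -0.18] t6 -0.176 {'side': (29, 1.048), 'top': (30, 1.012)}
9.71 1.3 q6 1.298 F [-1.1  5.6  1.8] T [ 1.1   0.33 -0.2 ] t6 -0.176 {'side': (29, 1.048), 'top': (30, 1.012)}
10.11 1.4 q6 1.398 F [-1.7  5.3  1.7] T [ 1.11  0.35 -0.16] t6 -0.176 {'side': (29, 1.048), 'top': (30, 1.012)}
10.51 1.5 q6 1.498 F [-1.4  6.2  1.2] T [ 1.19  0.32 -0.2 ] t6 -0.176 {'side': (29, 1.048), 'top': (29, 1.017)}
10.91 1.6 q6 1.598 F [-1.5  6.6  1.4] T [ 1.22  0.23 -0.21] t6 -0.176 {'side': (29, 1.048), 'top': (28, 1.014)}
11.31 1.7 q6 1.698 F [-1.   5.8  1.3] T [ 1.31  0.26 -0.17] t6 -0.176 {'side': (29, 1.048), 'top': (16, 0.994)}
11.71 1.8 q6 1.798 F [-0.6  6.3  2.2] T [ 1.32  0.21 -0.21] t6 -0.177 {'side': (29, 1.048), 'top': (0, nan)}
12.11 1.9 q6 1.898 F [0.1 5.8 1.2] T [ 1.35  0.19 -0.18] t6 -0.177 {'side': (29, 1.048), 'top': (0, nan)}
12.51 2.0 q6 1.998 F [-1.3  6.8  0.7] T [ 1.4   0.12 -0.18] t6 -0.177 {'side': (29, 1.048), 'top': (0, nan)}
12.91 2.1 q6 2.098 F [-0.9  6.1  1.2] T [ 1.46  0.14 -0.18] t6 -0.177 {'side': (29, 1.048), 'top': (0, nan)}
13.31 2.2 q6 2.198 F [0.4 6.  1.4] T [ 1.44  0.07 -0.13] t6 -0.177 {'side': (29, 1.048), 'top': (0, nan)}
13.71 2.3 q6 2.298 F [-1.   6.1  0.6] T [ 1.4   0.07 -0.15] t6 -0.178 {'side': (29, 1.048), 'top': (0, nan)}
14.11 2.4 q6 2.398 F [0.  7.2 0.9] T [ 1.39  0.02 -0.16] t6 -0.178 {'side': (29, 1.048), 'top': (0, nan)}
14.51 2.5 q6 2.497 F [-0.4  6.7  1. ] T [ 1.45 -0.05 -0.  ] t6 0.001 {'side': (30, 0.999), 'top': (3, 1.08)}
stop
```

```bash
sed -i "s/<-.035/<-.13/" c.py; python3 c.py 2.5 2.6 .05
python3 - <<'E'
from h import *
f=snap('side','s4.png');cv2.imwrite('pics/s4z.png',cv2.resize(f['img'][90:260,230:430],(800,600)))
E
```

```text
14.91 2.55 q6 2.547 F [-0.3  5.7  0.4] T [ 1.43 -0.12  0.05] t6 0.079 {'side': (28, 0.976), 'top': (7, 1.045)}
15.31 2.6 q6 2.597 F [0.5 7.5 0.4] T [ 1.45 -0.1   0.07] t6 0.087 {'side': (30, 0.921), 'top': (8, 0.997)}
```

View pics/s4z.png

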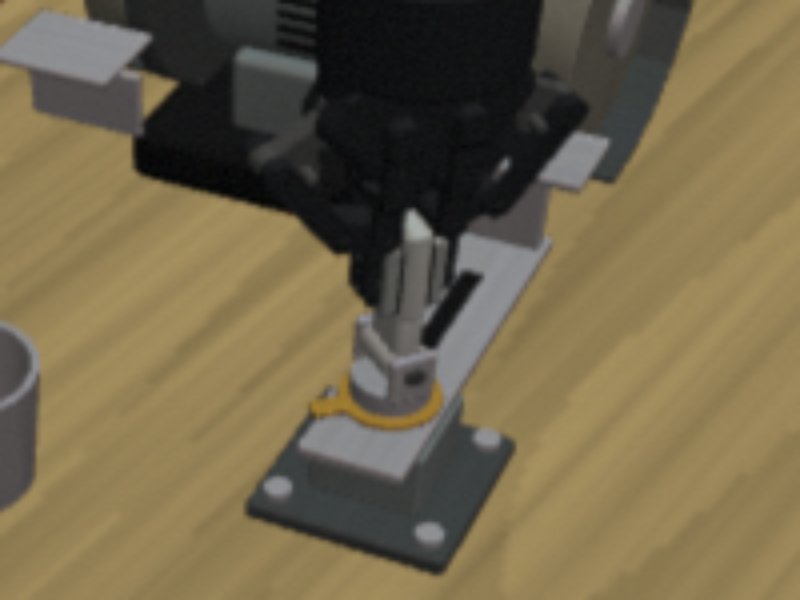

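At the bite the tab moved from 1.048 to 0.921 rad (about 7°) in the side view, and the measured torque stepped by about 0.26 N m. In the picture the fork's cross-bar stop lies left of the lever, at about (378,347) in the zoom, so the lever should fold the other way. One more small turn, then I'll release and check.

```bash
python3 c.py 2.6 2.64 .04
python3 - <<'E'
from h import *
env.let_go(); p=np.array(env.get_ee_pos()); print(p,env.get_time_s())
env.move_straight([p[0],p[1],.20],velocity=.15)
R=Ro.from_quat(np.roll(env.get_orientation(),-1)).as_matrix(); print('tool y deg',np.degrees(np.arctan2(R[1,1],R[0,1])), env.get_joint_pos()[5])
for n,u,v,s in(('side',330,190,50),('top',335,240,45)):
    f=overlay(n,u,v,s,C,np.arctan2(R[1,1],R[0,1])+np.pi,0,None,n+'5.png'); w=washer(f,C);print(n,w['n'],w['nt'],w['tab'])
    c=f['img'][v-s:v+s,u-s:u+s]; cv2.imwrite('pics/%s5z.png'%n,cv2.resize(c,(400,400),interpolation=cv2.INTER_CUBIC))
cv2.imwrite('pics/o5.png',np.hstack([cv2.imread('pics/side5z.png'),cv2.imread('pics/top5z.png')]))
X=cloud(dict(np.load('/tmp/side5.png.npz')))
m=(X[...,2]>.163)&(X[...,2]<.175)&(np.hypot(X[...,0]-C[0],X[...,1]-C[1])<.03);print(X[m].mean(0)[:2]-C)
E
```

```text
15.76 2.64 q6 2.637 F [-0.2  6.2  0.2] T [ 1.39 -0.13  0.14] t6 0.152 {'side': (29, 0.892), 'top': (8, 0.948)}
stop
[0.53300657 0.04559088 0.12117638] 16.4667
tool y deg 56.137670460619574 0.6761346735673817
side 102 29 0.8921407438989046
top 89 27 0.8572887241811347
[0.0007855  0.00337659]
```

View pics/o5.png

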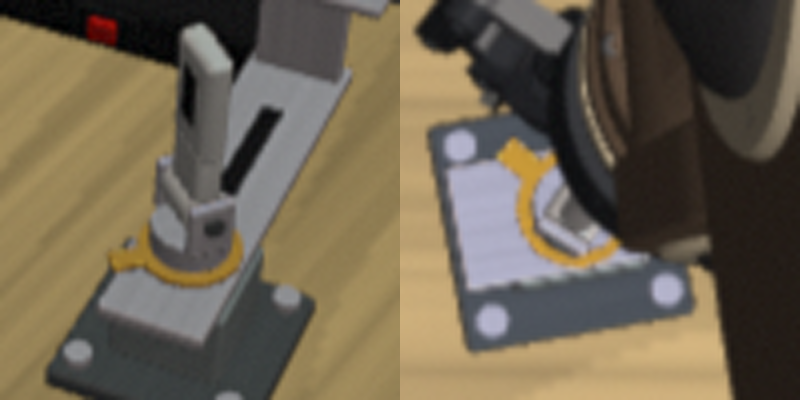

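The tab dragged 8.9° (side) and 9.0° (top), and it stayed there after release. The side picture shows the cross-bar on the far-left side of the fork, so the fold is towards (-0.56,-0.83). I'll push with shut fingers along an arc and watch the force.

```bash
cat > d.py <<'E'
from h import *
psi=np.radians(56.14)+np.pi; ex=np.array([np.cos(psi),np.sin(psi)])
w=.0145
env.clamp(40)
P=lambda s,z:[*(C+ex*s),z]
env.move_straight(P(-.045,.20),velocity=.2); env.move_straight(P(-.045,.147),velocity=.15); env.pause(.1)
F0=np.array(env.get_ft_force()); print(env.get_time_s(),env.get_gripper_width(),F0.round(1))
def st(s,z,v=.06):
    env.move_straight(P(s,z),velocity=v); F=np.array(env.get_ft_force())-F0
    print(round(env.get_time_s(),2),round(s,4),round(z,4),'Fx',round(float(F[:2]@ex),1),'Fy',round(float(F[0]*-ex[1]+F[1]*ex[0]),1),'Fz',round(F[2],1),flush=True); return F
ok=True
r=.055
for th in np.radians([-8,-3,2,7,12,20]):
    s=r*np.sin(th)-.006*np.cos(th)-w; z=.09+r*np.cos(th)+.006*np.sin(th)
    F=st(s,z)
    if np.linalg.norm(F)>12: print('ABORT'); break
f=snap('side','s6.png');cv2.imwrite('pics/s6z.png',cv2.resize(f['img'][90:260,230:430],(800,600)))
t=washer(f,C);print(t['n'],t['nt'],t['tab'])
E
python3 d.py
```

```text
18.9833 0.0001480898494356323 [ 0.6 -0.1 -0.7]
19.42 -0.0281 0.1436 Fx 0.6 Fy 0.3 Fz 0.7
19.67 -0.0234 0.1446 Fx 0.5 Fy -0.7 Fz 1.0
19.92 -0.0186 0.1452 Fx -6.1 Fy -0.5 Fz -3.1
20.17 -0.0138 0.1453 Fx -20.2 Fy -1.1 Fz -8.3
ABORT
104 29 0.8921407438989046
```

View pics/s6z.png

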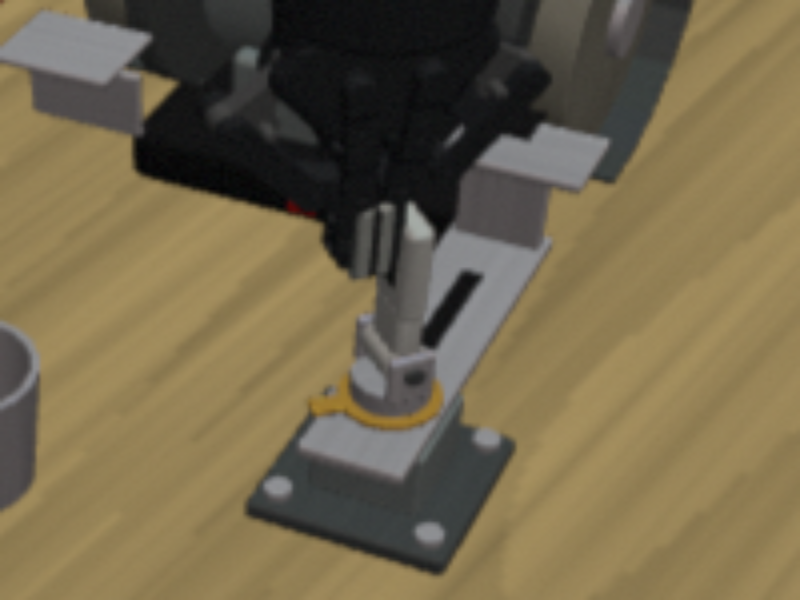

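It's blocked that way: 20 N with no movement, and the tab is still at 0.892. So the lever must fold the opposite way, which matches its slight lean at the start. I'll back off and push from the other side.

```bash
cat > e.py <<'E'
from h import *
exec(open('d.py').read().split("env.clamp(40)")[0].split('\n',1)[1])
P=lambda s,z:[*(C+ex*s),z]
env.move_straight(P(-.045,.147)); env.move_straight(P(-.045,.20),velocity=.2)
ex=-ex
env.move_straight(P(-.045,.20),velocity=.2); env.move_straight(P(-.045,.147),velocity=.15); env.pause(.1)
F0=np.array(env.get_ft_force())
def st(s,z,v=.06):
    env.move_straight(P(s,z),velocity=v); F=np.array(env.get_ft_force())-F0
    print(round(env.get_time_s(),2),round(s,4),round(z,4),'Fx',round(float(F[:2]@ex),1),'Fy',round(float(F[0]*-ex[1]+F[1]*ex[0]),1),'Fz',round(F[2],1),flush=True); return F
r=.055
for d in [-8,-3,2,7,12,20,28,36,44]:
    th=np.radians(d)
    F=st(r*np.sin(th)-.006*np.cos(th)-w,.09+r*np.cos(th)+.006*np.sin(th))
    if np.linalg.norm(F)>12: print('ABORT'); break
f=snap('side','s7.png');cv2.imwrite('pics/s7z.png',cv2.resize(f['img'][90:260,230:430],(800,600)))
t=washer(f,C);print(t['n'],t['nt'],t['tab'])
E
python3 e.py
```

```text
22.62 -0.0281 0.1436 Fx 0.7 Fy 0.8 Fz -1.3
22.88 -0.0234 0.1446 Fx -0.5 Fy 0.9 Fz -1.3
23.12 -0.0186 0.1452 Fx -0.5 Fy 1.2 Fz -0.0
23.38 -0.0138 0.1453 Fx -0.9 Fy 0.8 Fz 0.3
23.62 -0.0089 0.145 Fx -0.9 Fy 0.6 Fz 0.9
23.9 -0.0013 0.1437 Fx -0.2 Fy -0.5 Fz -0.4
24.18 0.006 0.1414 Fx 0.3 Fy -0.3 Fz -1.1
24.45 0.013 0.138 Fx 0.2 Fy 0.7 Fz -0.6
24.73 0.0194 0.1337 Fx -0.4 Fy 0.9 Fz 0.5
103 29 0.8921407438989046
```

View pics/s7z.png

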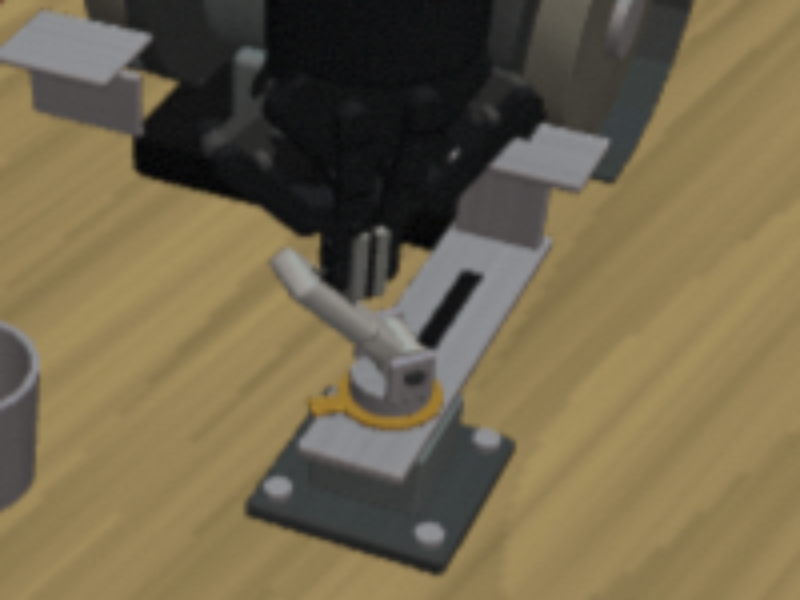

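The lever folds this way, now at about 50° and pointing left in the picture at (285,265). The tab is unchanged at 0.892. Continuing down to flat.

```bash
cat > g.py <<'E'
from h import *
exec(open('d.py').read().split("env.clamp(40)")[0].split('\n',1)[1])
ex=-ex
P=lambda s,z:[*(C+ex*s),z]
F0=np.array(env.get_ft_force())
def st(s,z,v=.06):
    env.move_straight(P(s,z),velocity=v); F=np.array(env.get_ft_force())-F0
    print(round(env.get_time_s(),2),round(s,4),round(z,4),np.round(env.get_ee_pos()[2],4),'Fx',round(float(F[:2]@ex),1),'Fz',round(F[2],1),flush=True); return F
r=.058
for d in [52,60,68,76,82,86,89]:
    th=np.radians(d)
    F=st(r*np.sin(th)-.006*np.cos(th)-w,.09+r*np.cos(th)+.006*np.sin(th))
    if np.linalg.norm(F)>22: print('ABORT'); break
s=r-w
for z in(.0955,.094,.0925,.091,.0895,.088):
    F=st(s,z,.02)
    if F[2]>12: print('pressed'); break
f=snap('side','s8.png');cv2.imwrite('pics/s8z.png',cv2.resize(f['img'][90:260,230:430],(800,600)))
t=washer(f,C);print(t['n'],t['nt'],t['tab'])
E
python3 g.py
```

```text
25.07 0.0275 0.1304 0.13 Fx -1.8 Fz 1.2
25.36 0.0327 0.1242 0.1242 Fx -0.9 Fz 0.3
25.64 0.037 0.1173 0.1171 Fx 0.2 Fz 0.2
25.93 0.0403 0.1099 0.1096 Fx -1.2 Fz 1.1
26.18 0.0421 0.104 0.1037 Fx -0.8 Fz 1.0
26.43 0.0429 0.1 0.0997 Fx -0.2 Fz 1.8
26.68 0.0434 0.097 0.0968 Fx 1.1 Fz 2.1
26.93 0.0435 0.0955 0.0959 Fx -1.7 Fz 5.9
27.18 0.0435 0.094 0.0957 Fx -3.2 Fz 13.5
pressed
94 29 0.891881107717222
```

View pics/s8z.png

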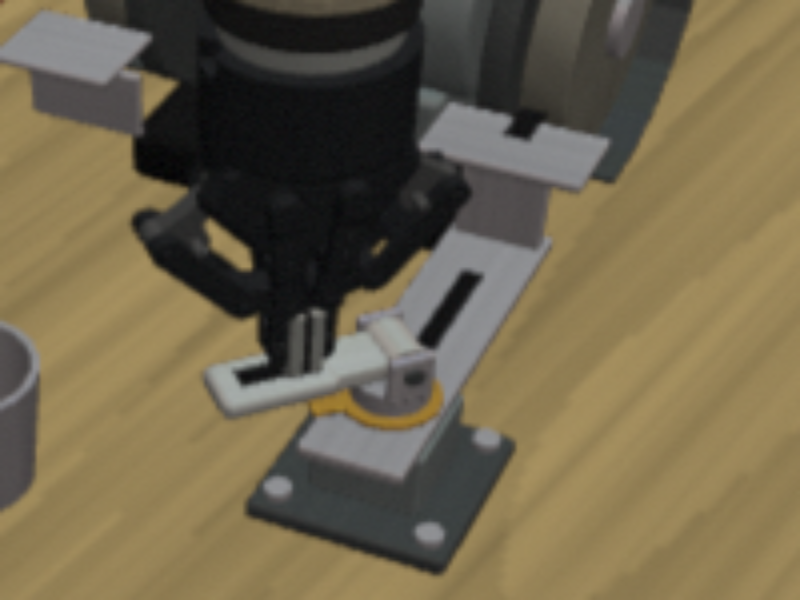

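The lever lies flat, running from (220,390) to (390,345), and resists firmly at z = 0.0957, as expected for the folded-flat stop. Retracting for a final check.

Run:
```python
from h import *
p=np.array(env.get_ee_pos()); env.move_straight([p[0],p[1],.25],velocity=.2); env.move_straight([.38,.03,.30],velocity=.25); env.move_straight([.30,-.12,.34],velocity=.25); env.pause(.3)
fs={}
for n in('side','top'):
    f=fs[n]=snap(n,n+'9.png'); w=washer(f,C);print(n,w['n'],w['nt'],w['tab'])
    f0=dict(np.load(f'/tmp/{n}0.png.npz')); 
X=cloud(fs['side']); e=np.array([.557,.83]);q=(X[...,:2]-C)@e; l=(X[...,:2]-C)@np.array([-.83,.557])
for a,b in((.025,.035),(.035,.045),(.045,.055),(.055,.065),(.065,.075)):
    m=(q>a)&(q<b)&(abs(l)<.009)&(X[...,2]>.075)&(X[...,2]<.2); print(a,m.sum(),np.median(X[m][:,2]).round(4))
print(env.get_time_s(),np.round(env.get_ft_force(),1),env.get_gripper_width())
cv2.imwrite('pics/o9.png',cv2.resize(np.hstack([fs['side']['img'],fs['top']['img']]),(800,300)))
```

```text
side 94 29 0.891881107717222
top 62 0 nan
0.025 49 0.0961
0.035 51 0.096
0.045 53 0.0963
0.055 49 0.0965
0.065 55 0.0964
30.325 [-0.4  0.1  0.7] 3.1516914245683405e-05
```

View pics/o9.png

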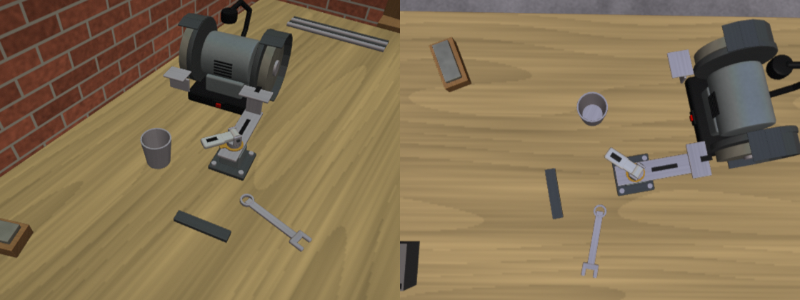

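View pics/side9.png

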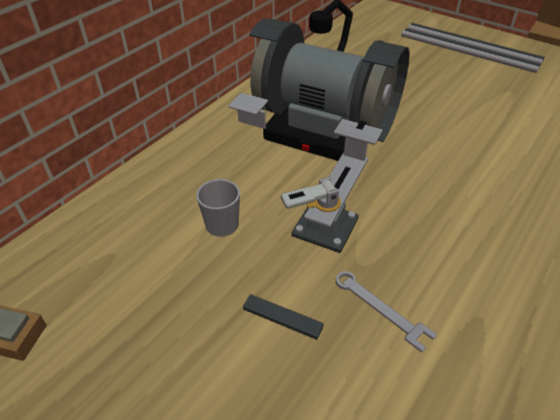

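The lever is level, with its top face at 96.0 to 96.5 mm along its length (side view, (283,198) to (335,188)). The tab is still at 0.892 rad. The cup, bar and spanner are where they were and the robot is clear, so I'm handing it in.

```bash
python3 -c "
from h import *
job.sign_off()"
```

```text
the job is handed in; nothing more can be done
```

The clamp bolt is snug, the lever is folded flat, and the job was handed in at about 30 s with the robot clear of everything.

- **Tightening:** I gripped the upright lever and turned the bolt 2.64 rad clockwise. It bit at about 2.45 rad and dragged the washer tab 8.9° (side camera) and 9.0° (top camera).
- **Folding:** My first push was in the wrong direction and met a stop. I backed off at about 20 N; the tab had not moved. I then pushed it down the other way until it stopped.
- **Last checks:** The lever's top face is level, at 96.0 to 96.5 mm above the bench. In the side view the tab is still where tightening left it, so the bolt has not loosened. In the pictures, the cup, bar and spanner look unmoved.
- **Limits and mismatches:** The folded lever hides the tab from the top camera, so that last reading came from the side camera only. The wrist torque readings carried an offset: the rise at the bite was clear at about 0.26 N m, but the absolute values did not match the stated torques. I judged the snugness by the tab instead.

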